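Lock a lidded parts box onto the box below

TASK

A loose terminal block has been left on the lid of the parts box in the nest: put it in the open tray first. Then, without lifting it, slide the lidded box on the ledge along the guide rail onto the box in the nest, until it drops over the lid lugs and sits locked, flat and square; leave the small box, the contactor and the screwdriver where they are.

Things in the scene. Friction and masses are not known exactly. Their poses are not given: they have to be found in the camera images.
- lid_top (a point): Centre of the upper face of the lower box's lid, 60 mm above the bench; the box is fixed in the station's nest. Lid 100 mm in x, 120 mm in y. Three lugs 7 mm high on it: two (10 mm in x, 36 in y) at x = -41 and +41, y = -34 mm; one (30 mm in x, 36 in y) at x = 0, y = +34 mm, their -y ends sloped. +y: the way the upper box travels from ledge to lid; +x: across to the guide rail; z up.
- ledge_mid (a point): Middle of the top of the fixed ledge, a flat aluminium sheet that carries the upper box: 67 mm above the bench (level with the lug tops), 128 mm in x, 225 mm in y; axes as lid_top. It lies at x = -12, y = -176.5 mm from lid_top and ends 4 mm before the lower box.
- rail_mid (a point): Middle of the inner face of the fixed aluminium guide rail, at ledge height; axes as lid_top. The face looks to -x, is straight, 350 mm long in y beside both ledge and lid (x = +51 mm from lid_top: 1 mm clear of a seated box), 14 mm high above the ledge; rail 12 mm thick.
- box_mid (a point): Centre of the loose upper box (without its lugs): dark grey with lighter grey lid, 100 mm in x, 120 mm in y, 60 mm high, 0.4 to 0.85 kg, too wide to grasp; lugs as on the lower lid. +y is its leading end (single lug). The flat base has three recesses 9 mm deep to match the lugs, 3 mm clear each side: it slides on the lug tops, drops 7 mm only when all line up, and is then 30 mm above lid_top.
- block_mid (a point): Centre, half-way up, of the stray white terminal block that stands on the lower lid: 18 mm along its x (grasp it across this), 40 mm along its y, 36 mm high, about 50 g; its upper 14 mm are only 26 mm long in y.
- tray_in (a point): Centre of the inner floor of a fixed black open tray, outside 120 mm in x by 140 mm in y, 35 mm high, walls 4 mm, floor 4 mm thick.
- smallbox_mid (a point): Centre of a small lidded box, 72 x 92 mm, 49 mm high, with a single broad lug; a bystander.
- contactor_mid (a point): Centre of a black and white contactor, 70 x 54 mm, 85 mm high, with copper terminals; a bystander.
- driver_grip (a point): Handle of a screwdriver with a red grip lying on the bench, 200 mm long; a bystander.
Things that resemble listed ones, but are neither listed nor needed, are in the scene too. What is shaped like the part that bears block_mid but green is not meant. What is shaped like the part that bears box_mid but red is not meant.

How it is judged:
On the way, in this order (a step that is already met when the one before it is completed fails the run):
1. the terminal block lies released in the tray (x of block_mid in the frame of tray_in between -0.056 and 0.056 m and y of block_mid in the frame of tray_in between -0.066 and 0.066 m and z of block_mid in the frame of tray_in between 0 and 0.026 m and contact force between block and the fingers below 0.1 N and linear speed of block below 0.03 m/s), for 0.2 s.
2. the upper box has dropped over the lugs (horizontal distance between box_mid and lid_top below 0.006 m and z of box_mid in the frame of lid_top between 0.026 and 0.0325 m and angle between the x axis of box_mid and the x axis of lid_top, either way round below 0.07 rad and angle between box_mid's own z axis and vertical below 0.04 rad and linear speed of box below 0.02 m/s), for 0.2 s.
At the end, for the whole second after the job is handed in: The upper box sits on the lower lid with its recesses over the lugs (centre within 6 mm, fully down within 2.5 mm, square within 4 degrees, level, at rest); the terminal block lies at rest inside the tray, released; the small box, contactor and screwdriver are within 25 mm of where they were (all of step 1 and all of step 2 and distance of each of smallbox_mid, contactor_mid, driver_grip from where it was at the start of the episode below 0.025 m); the robot touches nothing.
It fails at once if the upper box is lifted more than 25 mm off the ledge (height (world z) of box_mid above 0.122 m).
It fails at once if the upper box is tipped or falls off (angle between box_mid's own z axis and vertical above 0.35 rad or height (world z) of box_mid below 0.075 m).
It fails at once if a bystander is pushed or carried away (distance of any of smallbox_mid, contactor_mid, driver_grip from where it was at the start of the episode above 0.04 m).
It also fails if it takes over 64 s, if anything falls off the work surface, if the arm or the gripper's body presses on something with over 40 N, if the wrist force passes 120 N, or if a joint passes its speed limit or range.

ROBOT

A 6-joint arm with a two-finger parallel gripper is mounted at the origin on the work surface. World frame = base frame: x ahead of the robot, y to its left, z up, the work surface at z = 0. Lengths are in m, angles in rad, forces in N, time in s.
With the tool pointing down it reaches from about 0.25 to 0.775 m from the base axis. Payload 4 kg.
Tool frame: the origin (TCP) lies at the very end of the fingers, on their centre line; the grasp point (between the pads) lies 19 mm behind it; z points along the fingers, x is the direction in which the jaws open and shut, and the axes are right-handed (so a half turn about z gives the same grasp; the last joint's range is limited). The gripper opens to 85 mm and grips with 20 to 120 N. Pads are 22 mm wide; open, the fingers measure 114 mm over their backs; the gripper's body (76 mm by 85 mm) begins 54 mm behind the grasp point. The pads swing forward as they close: fully open they stand 13 mm farther back than shut.
Start: joints at [-1.205, 0.087, 1.371, -0, 1.684, -0.103], TCP at [0.248, -0.491, 0.231] pointing down, gripper open.
Joint ranges: [-3.1, 3.1], [-0.76, 2.03], [0.27, 2.55], [-1.08, 4.22], [0.17, 2.65], [-2.57, 2.57]. Speed limits (rad/s): [2.79, 2.79, 3.14, 3.14, 3.14, 3.14].

INTERFACE

Orientations are given as a 3x3 rotation matrix whose columns are the frame's x, y, z axes.
In Python, from plant import manip gives the robot as it stands.
- The arm moves only by the tool carry_out, never from a script. Its argument "moves" is text: rows parted by semicolons, each of 4 numbers parted by spaces: the shift along the tool's x, y, z as a fraction of full scale, then the turn about the tool's z as a fraction of full scale. A call has 1 to 12 rows; each row is the pose to reach, as a shift and turn from the pose commanded when the call began, along the tool's axes at that moment; what a row does not reach only later rows make up. Full scale, the value 1, is 25 cm for a shift and 90 degrees for a turn. A row lasts 1/8 s, in which the tool goes at most 62.5 mm and 10.7 degrees, less where a joint would pass 70% of its speed; a pose out of reach is approached as far as the arm can. A call with a number of a shift or a turn outside -1 to 1 is refused whole. A call with a gripper value outside its range is refused whole. "grip" is the gripper's target within -1 to 1 (fully open at 1, half-way at 0, shut at -1), set as the call begins (left out, the last holds). The fingers move at their own pace and stop on an object; "force" is the grip in N (left out, the last holds). Time passes only in rows, so rows that repeat a pose let the fingers close. It gives the time, the measured TCP pose, the force and the opening at its end, in the units of the state.
- manip.sense(): the state, without advancing time (a new reading comes with each control period).
- manip.camera(name): name is "side" or "top"; returns a dict with "img" (480x640x3 uint8, red, green, blue), "fx", "fy", "cx", "cy" (pixels), "dist_coeffs" ([k1, k2, p1, p2, k3] as OpenCV has them; the pictures are not rectified), "rvec" (rotation vector, rad) and "tvec" (3), from world to camera coordinates, as OpenCV has them. Camera axes: x right, y down, z forward; pixel columns grow to the right and rows downward; lengths in m; the calibration is good to about 2 mm. A picture is of the moment at which its call begins. There is no depth.
- manip.job_done(): hands the job in, once; it reports no verdict.
The state is a dict: "time": time; "joints": joint angles; "qd": joint speeds; "effort": joint torques, N m; "ee_pos": TCP position; "orientation": TCP orientation; "wrist_force": force on the tool from outside, world axes, zero at the start; "wrist_torque": the same for the moment, N m; "finger_gap": finger opening in m.
Only numpy, scipy, OpenCV 4.12 (cv2) and the standard library are available. Lean on these libraries where they do the work, as an engineer would, in place of code of your own. Each camera call takes 0.05 s, during which the arm holds its last target. There are 200 camera calls.

## Working session

There is one attempt and no reset: what is moved stays moved. The work goes in short steps, Python scripts to look and compute and a tool call to move; the robot and the scene stay as the last step left them, time stands still between calls to the robot, and variables do not carry over. Pictures are saved under pics/ and viewed, about 8 in all and at most 12, crops included, and the job is handed in when it is done.

Besides the shell and the picture viewer there is one more tool, called by a JSON object that holds its "name" and its "arguments". carry_out: Moves the arm, as the interface text tells. Its arguments: {"type":"object","properties":{"moves":{"type":"string"},"grip":{"type":"number"},"force":{"type":"number"}},"required":["moves"]}

```bash
mkdir -p pics; ls
cat > h.py <<'E'
import numpy as np, cv2
from plant import manip
def cam(n):
    c=manip.camera(n); c['K']=np.array([[c['fx'],0,c['cx']],[0,c['fy'],c['cy']],[0,0,1.]]); c['D']=np.array(c['dist_coeffs'],float)
    c['R']=cv2.Rodrigues(np.array(c['rvec'],float))[0]; c['t']=np.array(c['tvec'],float).ravel(); return c
def ray(c,uv):
    p=cv2.undistortPoints(np.array(uv,float).reshape(-1,1,2),c['K'],c['D']).reshape(-1,2)
    d=np.c_[p,np.ones(len(p))]@c['R']; return -c['R'].T@c['t'],d
def onz(c,uv,z):
    o,d=ray(c,uv); return o+d*((z-o[2])/d[:,2])[:,None]
def proj(c,P):
    return cv2.projectPoints(np.array(P,float).reshape(-1,1,3),np.array(c['rvec'],float),c['t'],c['K'],c['D'])[0].reshape(-1,2)
def save(n,img,s=1):
    if s!=1: img=cv2.resize(img,None,fx=s,fy=s,interpolation=cv2.INTER_CUBIC)
    cv2.imwrite('pics/'+n+'.png',cv2.cvtColor(img,cv2.COLOR_RGB2BGR))
E
python3 - <<'E'
from h import *
for n in('top','side'):
    c=cam(n); save(n+'0',c['img']); print(n,-c['R'].T@c['t'],c['R'][2],c['fx'])
s=manip.sense(); print(s)
E
```

```text
pics
top [ 0.44048602 -0.04906516  1.44966616] [ 0.07827974  0.0105626  -0.99687548] 512.553411318011
side [0.29498255 0.60937103 0.94709359] [ 0.20695717 -0.60402819 -0.76962243] 544.7931262941034
{'time': 0.1, 'joints': array([-1.20508218e+00,  8.79311138e-02,  1.37209968e+00,  1.55491008e-05,
        1.68361904e+00, -1.03108583e-01]), 'qd': array([-1.70479138e-03, -2.67357968e-03, -2.63147786e-03, -2.14950763e-04,
       -1.75517319e-03,  6.73316595e-05]), 'effort': array([ 1.95253357e-03, -3.53015077e+01, -3.14218032e+01, -3.09069637e-04,
        7.91850005e-03,  1.11530633e-05]), 'ee_pos': array([ 0.24834561, -0.49023813,  0.23023059]), 'orientation': array([[ 4.51837169e-01, -8.92100136e-01, -7.21252147e-04],
       [-8.92098084e-01, -4.51837688e-01,  1.92665985e-03],
       [-2.04466241e-03, -2.27108871e-04, -9.99997884e-01]]), 'wrist_force': array([ 0.35124984, -0.69260199, -0.72872893]), 'wrist_torque': array([0.02681239, 0.02996843, 0.06651805]), 'finger_gap': 0.08499810276240169}
```

View pics/top0.png

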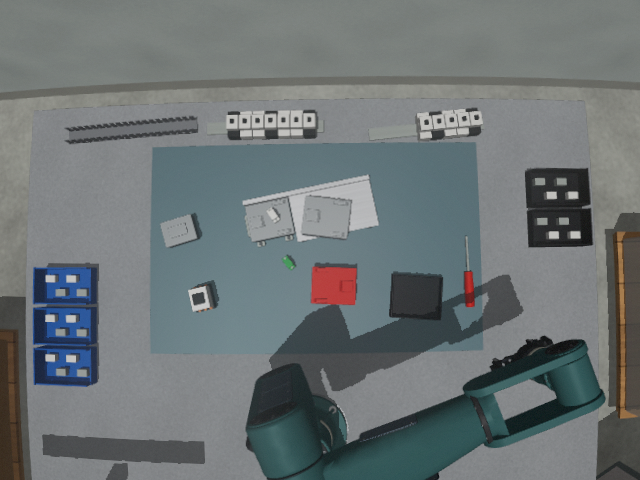

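View pics/side0.png

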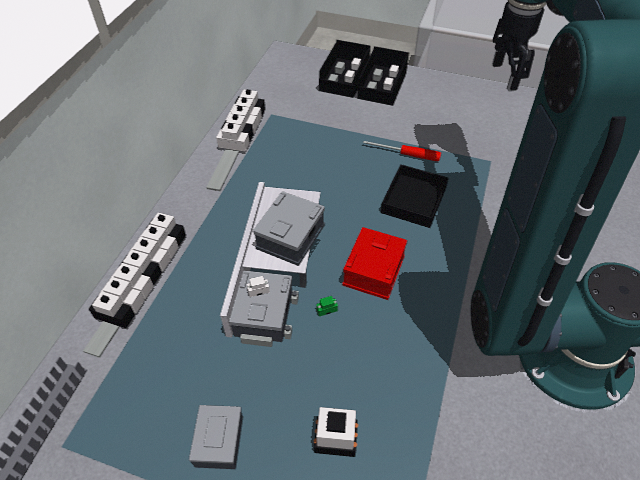

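The top view shows the white block at about (273,214) on the lower lid at (270,219). The upper box is at (327,216) on the ledge, with the rail above it, and the black tray is at (416,296).

Possible mix-ups:
- **Block:** the white one at (273,214) is mine. The green one at (289,262) is a decoy, and the white DIN-rail rows at (270,124) and (450,122) are background.
- **Box:** the grey one at (327,216) is mine. The red one at (334,285) is a decoy, and the small box at (180,230) is a bystander.
- **Tray:** the open, empty one at (416,296) is mine. The black bins at (560,200) are background.

Run:
```python
from h import *
a=cam('top')['img'][165:250,230:390]; b=cam('side')['img'][170:350,215:335]
a=cv2.resize(a,None,fx=5,fy=5,interpolation=cv2.INTER_CUBIC)
save('ctop',a); save('cside',b,3.3)
```

```text
(no output)
```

View pics/ctop.png

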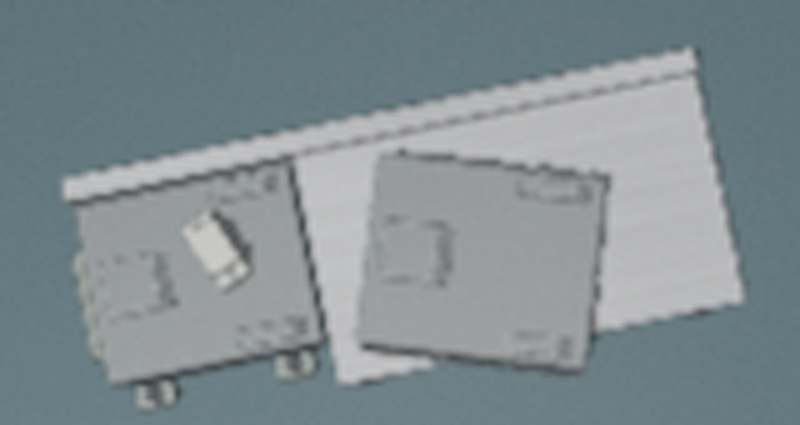

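View pics/cside.png

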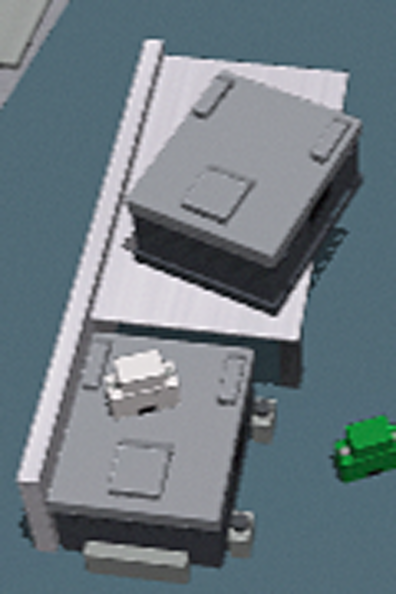

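```bash
cat > m.py <<'E'
from h import *
def fr(C,name,flip=None):
    c=C.mean(0); print(name,'c',c.round(4),'sides',[round(float(np.linalg.norm(C[i]-C[(i+1)%4])),4) for i in range(4)],'angs',[round(float(np.degrees(np.arctan2(*(C[(i+1)%4]-C[i])[1::-1]))),1) for i in range(4)]); return c
E
python3 - <<'E'
from m import *
c=cam('top'); g=lambda q:(np.array(q,float)+.5)/5-.5+[230,165]
L=onz(c,g([(78,202),(293,158),(325,343),(112,383)]),.06); fr(L,'lid')
B=onz(c,g([(380,153),(608,177),(583,370),(360,347)]),.127); fr(B,'box')
fr(onz(c,g([(345,383),(743,302),(695,75),(300,160)]),.067),'ledge(front corner guess)')
r=onz(c,g([(75,202),(690,73)]),.067); print('railface',r, np.degrees(np.arctan2(*(r[0]-r[1])[1::-1])))
h=cv2.cvtColor(c['img'],cv2.COLOR_RGB2HSV); v=c['img'].astype(int)
def comp(m,x0,y0,x1,y1):
    z=np.zeros(m.shape,np.uint8); z[y0:y1,x0:x1]=m[y0:y1,x0:x1]; n,l,s,_=cv2.connectedComponentsWithStats(z); k=1+s[1:,4].argmax(); q=np.argwhere(l==k)[:,::-1].astype(np.float32); return cv2.boxPoints(cv2.minAreaRect(q)),len(q)
bl,n=comp((v.min(2)>185),262,203,284,226); print(n,bl); fr(onz(c,bl,.096),'block')
t,n=comp((v.max(2)<60),380,262,450,325); print(n,t); fr(onz(c,t,.035),'tray')
s=cam('side'); vs=s['img'].astype(int)
k=cv2.connectedComponentsWithStats(((vs.min(2)>190)[270:300,240:275]).astype(np.uint8)); print(k[2],k[3]+[240,270])
print('proj lid c', proj(s,L), 'box',proj(s,B))
E
```

```text
lid c [0.5928 0.0992 0.06  ] sides [0.1206, 0.1033, 0.1184, 0.1016] angs [-79.2, -170.7, 99.9, 10.6]
box c [ 0.5886 -0.0542  0.127 ] sides [0.1195, 0.1016, 0.116, 0.102] angs [-96.8, 171.7, 83.4, -6.4]
ledge(front corner guess) c [ 0.6125 -0.0754  0.067 ] sides [0.2201, 0.1272, 0.2208, 0.1244] angs [-79.2, 10.6, 101.5, -169.1]
railface [[ 0.63106426  0.16785167  0.067     ]
 [ 0.69752735 -0.16915774  0.067     ]] 101.1563837890661
49 [[267.      211.00002]
 [272.2     208.40001]
 [276.2     216.40001]
 [271.      219.00002]]
block c [0.6026 0.0909 0.096 ] sides [0.0155, 0.0241, 0.0155, 0.0241] angs [-64.1, -153.9, 115.9, 26.2]
2143 [[388.68967 317.27585]
 [391.28275 273.19308]
 [443.33792 276.25516]
 [440.74484 320.33792]]
tray c [ 0.3745 -0.2998  0.035 ] sides [0.1213, 0.1453, 0.1219, 0.1448] angs [-4.4, -94.3, 175.3, 85.5]
[[  0   0  35  30 913]
 [ 10   6  18  10 107]
 [  7  14   3   2   5]
 [ 25  14   4   3  10]
 [  8  17   4   4  11]
 [ 22  17   1   1   1]
 [ 14  19   1   1   1]
 [ 18  18   2   1   2]] [[256.99233297 284.89594743]
 [257.29906542 280.4953271 ]
 [247.8        284.4       ]
 [266.7        285.2       ]
 [249.63636364 288.72727273]
 [262.         287.        ]
 [254.         289.        ]
 [258.5        288.        ]]
proj lid c [[227.74054564 319.70300668]
 [242.53876925 267.96055782]
 [292.95544292 274.70867449]
 [281.11520004 326.32908612]] box [[252.94216762 229.42480038]
 [281.631715   190.029257  ]
 [324.9322697  206.19299959]
 [299.27237672 246.57755417]]
```

Run:
```python
from h import *
s=cam('side'); print(proj(s,[(.6026,.0909,.096)]))
print(onz(s,[(257.3,280.5)],.096))
```

```text
[[256.44919857 280.90505348]]
[[0.60143646 0.08952745 0.096     ]]
```

{"name": "carry_out", "arguments": {"moves": "-0.7 -1 0 0;-0.7 -1 0 0;-0.7 -1 0 0;-0.7 -1 0 0;-0.7 -1 0 0;-0.7 -1 0 0", "grip": 0.2, "force": 30}}

```text
time: 1.1
ee_pos: [0.3938, -0.2185, 0.2317]
orientation: [[0.458, -0.889, 0.001], [-0.889, -0.458, 0.0], [0.0, -0.001, -1.0]]
wrist_force: [0.6, -0.7, -0.0]
finger_gap: 0.0514
```

{"name": "carry_out", "arguments": {"moves": "-0.728 -1 0 0;-0.728 -1 0 0;-0.728 -1 0 0;-0.728 -1 0 0;-0.728 -1 0 0;-0.728 -1 0 0;-0.728 -1 0 0"}}

```text
time: 1.98
ee_pos: [0.5332, 0.0526, 0.231]
orientation: [[0.451, -0.892, -0.001], [-0.892, -0.451, -0.001], [0.001, 0.001, -1.0]]
wrist_force: [0.3, -0.8, 0.9]
finger_gap: 0.0512
```

{"name": "carry_out", "arguments": {"moves": "0 -0.316 0 0;0 -0.316 0 0;0 -0.316 0.2 0;0 -0.316 0.3 0;0 -0.316 0.3 0;0 -0.316 0.3 0"}}

```text
time: 2.72
ee_pos: [0.6045, 0.088, 0.1582]
orientation: [[0.45, -0.893, 0.003], [-0.893, -0.45, -0.0], [0.001, -0.002, -1.0]]
wrist_force: [1.0, 0.1, -0.4]
finger_gap: 0.0512
```

{"name": "carry_out", "arguments": {"moves": "-0.011 0.005 0.1 0;-0.011 0.005 0.2 0;-0.011 0.005 0.28 0;-0.011 0.005 0.33 0;-0.011 0.005 0.33 0;-0.011 0.005 0.33 0"}}

```text
time: 3.48
ee_pos: [0.6024, 0.0912, 0.0755]
orientation: [[0.452, -0.892, 0.003], [-0.892, -0.452, 0.0], [0.001, -0.003, -1.0]]
wrist_force: [0.3, 0.1, -0.5]
finger_gap: 0.0511
```

{"name": "carry_out", "arguments": {"moves": "0 0 0 0;0 0 0 0;0 0 0 0;0 0 0 0;0 0 0 0;0 0 0 0", "grip": -1, "force": 30}}

```text
time: 4.22
ee_pos: [0.602, 0.0913, 0.0748]
orientation: [[0.452, -0.892, 0.002], [-0.892, -0.452, -0.0], [0.001, -0.002, -1.0]]
wrist_force: [0.0, -0.8, 4.7]
finger_gap: 0.0174
```

{"name": "carry_out", "arguments": {"moves": "0 0 -0.2 0;0 0 -0.4 0;0 0 -0.6 0;0 0 -0.6 0;0 0 -0.6 0"}}

```text
time: 4.85
ee_pos: [0.6008, 0.0913, 0.2222]
orientation: [[0.452, -0.892, -0.003], [-0.892, -0.452, -0.0], [-0.001, 0.002, -1.0]]
wrist_force: [0.2, 0.4, -0.7]
finger_gap: 0.0174
```

{"name": "carry_out", "arguments": {"moves": "0.65 1 0 0;0.65 1 0 0;0.65 1 0 0;0.65 1 0 0;0.65 1 0 0;0.65 1 0 0"}}

```text
time: 5.6
ee_pos: [0.4492, -0.1685, 0.2209]
orientation: [[0.447, -0.895, -0.005], [-0.895, -0.447, 0.002], [-0.004, 0.004, -1.0]]
wrist_force: [0.1, 0.6, -0.9]
finger_gap: 0.0174
```

{"name": "carry_out", "arguments": {"moves": "0.335 0.517 0 0;0.335 0.517 0 0;0.335 0.517 0 0;0.335 0.517 0.25 0;0.335 0.517 0.5 0;0.335 0.517 0.6 0;0.335 0.517 0.6 0"}}

```text
time: 6.48
ee_pos: [0.3726, -0.2965, 0.0693]
orientation: [[0.453, -0.892, -0.007], [-0.892, -0.453, 0.007], [-0.01, 0.003, -1.0]]
wrist_force: [0.7, 0.4, -0.2]
finger_gap: 0.0173
```

{"name": "carry_out", "arguments": {"moves": "0 0 0.1 0;0 0 0.16 0;0 0 0.192 0;0 0 0.192 0;0 0 0.192 0"}}

```text
time: 7.1
ee_pos: [0.3749, -0.3002, 0.0267]
orientation: [[0.452, -0.892, 0.001], [-0.892, -0.452, -0.001], [0.002, -0.001, -1.0]]
wrist_force: [-0.1, -0.5, -1.9]
finger_gap: 0.0175
```

{"name": "carry_out", "arguments": {"moves": "0 0 0 0;0 0 0 0;0 0 0 0;0 0 0 0", "grip": -0.2}}

```text
time: 7.6
ee_pos: [0.3743, -0.2998, 0.0259]
orientation: [[0.452, -0.892, 0.0], [-0.892, -0.452, -0.0], [0.0, -0.0, -1.0]]
wrist_force: [-0.9, 0.3, -0.4]
finger_gap: 0.0342
```

{"name": "carry_out", "arguments": {"moves": "0 0 -0.2 0;0 0 -0.4 0;0 0 -0.6 0;0 0 -0.7 0;0 0 -0.7 0"}}

```text
time: 8.22
ee_pos: [0.3753, -0.3007, 0.2035]
orientation: [[0.452, -0.892, 0.004], [-0.892, -0.452, -0.004], [0.006, -0.002, -1.0]]
wrist_force: [-0.6, 1.1, 0.1]
finger_gap: 0.034
```

Run:
```python
from h import *
c=cam('top'); s=cam('side')
a=cv2.resize(c['img'][160:330,235:455],None,fx=3,fy=3,interpolation=cv2.INTER_CUBIC)
b=cv2.resize(s['img'][150:240,370:460],(240,240)); a[-240:,:240]=b
save('after',a)
```

```text
(no output)
```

View pics/after.png

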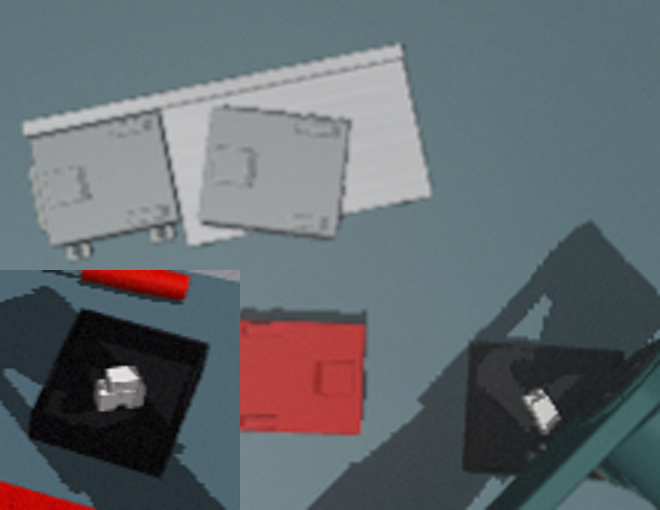

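The block stands upright in the tray, and the side inset shows it inside the walls. The box centre in the lid frame is about (-33,-150) mm, turned -17.5°. Next I'll square it against the rail with the open fingers from its -x side.

{"name": "carry_out", "arguments": {"moves": "-0.604 -0.817 0 0.178;-0.604 -0.817 0 0.178;-0.604 -0.817 0 0.178;-0.604 -0.817 0 0.178;-0.604 -0.817 0 0.178;-0.604 -0.817 0 0.178;-0.604 -0.817 0 0.178", "grip": 0.6}}

```text
time: 9.2
ee_pos: [0.4875, -0.074, 0.1999]
orientation: [[0.186, -0.982, -0.002], [-0.982, -0.186, -0.0], [0.0, 0.002, -1.0]]
wrist_force: [0.0, -0.9, 0.3]
finger_gap: 0.0681
```

{"name": "carry_out", "arguments": {"moves": "0 0 0.2 0;0 0 0.4 0;0 0 0.49 0;0 0 0.49 0;0 0 0.49 0"}}

```text
time: 9.82
ee_pos: [0.489, -0.074, 0.0797]
orientation: [[0.186, -0.982, 0.002], [-0.982, -0.186, -0.001], [0.001, -0.002, -1.0]]
wrist_force: [-0.3, -0.5, 0.7]
finger_gap: 0.0681
```

```bash
cat >> m.py <<'E'
lc=np.array([.5928,.0992]); a=np.radians(11.0); ex=np.array([np.cos(a),np.sin(a)]); ey=np.array([-ex[1],ex[0]])
def tl(P): d=np.atleast_2d(P)[:,:2]-lc; return np.c_[d@ex,d@ey]
def st():
    s=manip.sense(); R=s['orientation']; print('tool lid mm',(1e3*tl(s['ee_pos'])).round(1),'z',s['ee_pos'][2].round(4),'yaw x',np.degrees(np.arctan2(R[1,0],R[0,0])).round(2),'F',s['wrist_force'].round(1),'gap',s['finger_gap'].round(4)); return s
E
python3 - <<'E'
from m import *
st()
c=cam('top');save('sq',c['img'][150:300,225:405],4)
E
```

```text
Traceback (most recent call last):
  File "m.py", line 7, in st
    s=manip.sense(); R=s['orientation']; print('tool lid mm',(1e3*tl(s['ee_pos'])).round(1),'z',s['ee_pos'][2].round(4),'yaw x',np.degrees(np.arctan2(R[1,0],R[0,0])).round(2),'F',s['wrist_force'].round(1),'gap',s['finger_gap'].round(4)); return s
                                                                                                                                                                                                                   ^^^^^^^^^^^^^^^^^^^^^
AttributeError: 'float' object has no attribute 'round'
```

{"name": "carry_out", "arguments": {"moves": "0 -0.05 0 0;0 -0.09 0 0;0 -0.13 0 0;0 -0.16 0 0;0 -0.19 0 0;0 -0.21 0 0;0 -0.23 0 0;0 -0.25 0 0;0 -0.265 0 0;0 -0.275 0 0;0 -0.28 0 0;0 -0.28 0 0"}}

```text
time: 11.32
ee_pos: [0.5569, -0.0596, 0.0783]
orientation: [[0.188, -0.982, -0.0], [-0.982, -0.188, -0.0], [0.0, 0.0, -1.0]]
wrist_force: [-2.6, -0.9, -0.9]
finger_gap: 0.0683
```

```bash
sed -i "s/s\['finger_gap'\].round(4)/s['finger_gap']/" m.py
python3 - <<'E'
from m import *
st()
c=cam('top');save('sq',c['img'][150:300,225:405],4)
E
```

```text
tool lid mm [[ -65.5 -149.1]] z 0.0783 yaw x -79.15 F [-2.6 -0.9 -0.9] gap 0.0683318529603248
```

View pics/sq.png

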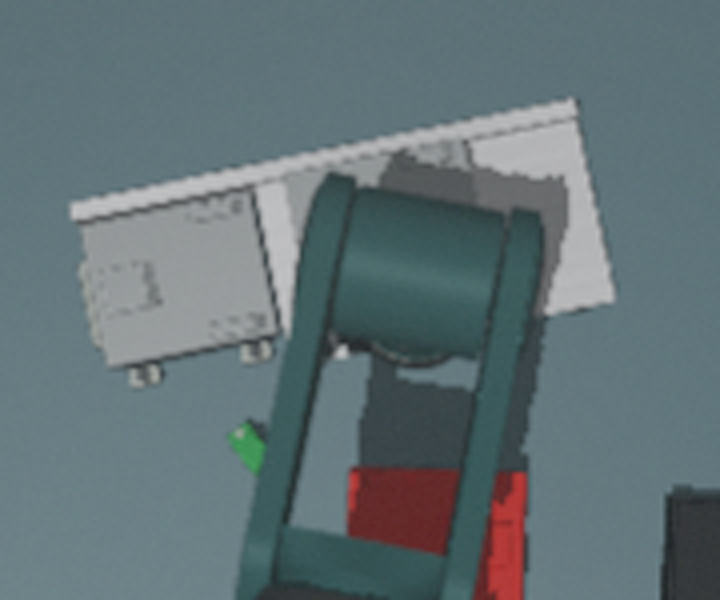

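The box is nearly square, with the arm covering most of it. Its leading edge is near (290,180), a few mm off the rail. I'll go on until the force rises.

{"name": "carry_out", "arguments": {"moves": "0 -0.006 0 0;0 -0.012 0 0;0 -0.018 0 0;0 -0.018 0 0"}}

```text
time: 11.88
ee_pos: [0.5617, -0.0586, 0.0783]
orientation: [[0.188, -0.982, 0.0], [-0.982, -0.188, 0.0], [-0.0, -0.0, -1.0]]
wrist_force: [-3.4, -0.6, 0.4]
finger_gap: 0.0681
```

{"name": "carry_out", "arguments": {"moves": "0 -0.004 0 0;0 -0.008 0 0;0 -0.008 0 0"}}

```text
time: 12.25
ee_pos: [0.5623, -0.0586, 0.0783]
orientation: [[0.188, -0.982, -0.003], [-0.982, -0.188, -0.0], [-0.0, 0.003, -1.0]]
wrist_force: [-7.6, -1.7, 1.5]
finger_gap: 0.0683
```

{"name": "carry_out", "arguments": {"moves": "0 -0.006 0 0;0 -0.012 0 0;0 -0.012 0 0;0 -0.012 0 0"}}

```text
time: 12.75
ee_pos: [0.5621, -0.0586, 0.0783]
orientation: [[0.189, -0.982, -0.01], [-0.982, -0.189, -0.002], [-0.0, 0.01, -1.0]]
wrist_force: [-17.9, -2.5, 8.0]
finger_gap: 0.0678
```

{"name": "carry_out", "arguments": {"moves": "0 0.1 0 0;0 0.24 0 0;0 0.24 -0.2 0;0 0.24 -0.4 0;0 0.24 -0.6 0;0 0.24 -0.6 0"}}

```text
time: 13.5
ee_pos: [0.5112, -0.0695, 0.235]
orientation: [[0.188, -0.982, 0.015], [-0.982, -0.188, -0.003], [0.006, -0.014, -1.0]]
wrist_force: [-0.7, -0.4, 0.1]
finger_gap: 0.0682
```

{"name": "carry_out", "arguments": {"moves": "0.404 -0.472 0 -1;0.404 -0.472 0 -1;0.404 -0.472 0 -1;0.404 -0.472 0 -1;0.404 -0.472 0 -1;0.404 -0.472 0 -1;0.404 -0.472 0 -1;0.404 -0.472 0 -1;0.404 -0.472 0 -1;0.404 -0.472 0 -1;0.404 -0.472 0 -1", "grip": 0.2}}

```text
time: 14.88
ee_pos: [0.6426, -0.146, 0.2277]
orientation: [[0.982, 0.187, -0.0], [0.187, -0.982, 0.0], [0.0, -0.0, -1.0]]
wrist_force: [0.3, 0.3, -0.3]
finger_gap: 0.051
```

Run:
```python
from m import *
st()
c=cam('top');s=cam('side')
a=cv2.resize(c['img'][170:260,230:390],None,fx=4,fy=4,interpolation=cv2.INTER_CUBIC)
save('sq2',a)
```

```text
tool lid mm [[   2.1 -250.1]] z 0.2277 yaw x 10.79 F [ 0.3  0.3 -0.3] gap 0.05098605585011563
```

View pics/sq2.png

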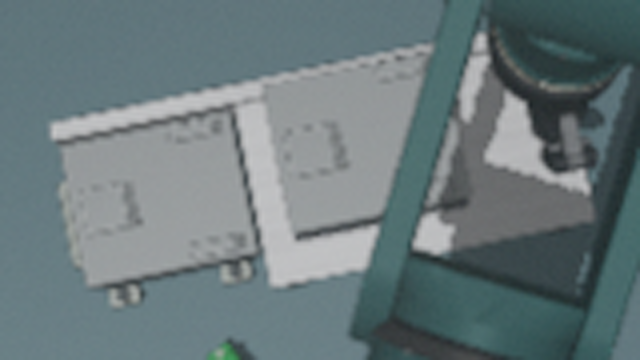

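The box is now square against the rail. Its leading top edge runs (265,85)–(297,238) in the crop.

Run:
```python
from m import *
c=cam('top'); g=lambda q:(np.array(q,float)+.5)/4-.5+[230,170]
p=onz(c,g([(265,85),(297,238),(467,203)]),.127); print((tl(p)*1e3).round(1))
```

```text
[[  49.6  -86.3]
 [ -52.9  -86.8]
 [ -53.  -199.3]]
```

{"name": "carry_out", "arguments": {"moves": "-0.012 0 0.2 0;-0.012 0 0.4 0;-0.012 0 0.56 0;-0.012 0 0.6 0;-0.012 0 0.6 0;-0.012 0 0.6 0"}}

```text
time: 15.78
ee_pos: [0.6411, -0.1472, 0.0813]
orientation: [[0.982, 0.188, 0.005], [0.188, -0.982, -0.002], [0.004, 0.003, -1.0]]
wrist_force: [0.4, 0.7, 0.0]
finger_gap: 0.0516
```

{"name": "carry_out", "arguments": {"moves": "0 -0.05 0 0;0 -0.1 0 0;0 -0.14 0 0;0 -0.18 0 0;0 -0.22 0 0;0 -0.26 0 0;0 -0.3 0 0;0 -0.34 0 0;0 -0.38 0 0;0 -0.42 0 0;0 -0.46 0 0;0 -0.48 0 0"}}

```text
time: 17.27
ee_pos: [0.6169, -0.0292, 0.0789]
orientation: [[0.982, 0.188, 0.001], [0.188, -0.982, -0.002], [0.0, 0.002, -1.0]]
wrist_force: [0.6, -6.8, 1.6]
finger_gap: 0.0513
```

Run:
```python
from m import *
st()
c=cam('top');s=cam('side')
a=cv2.resize(c['img'][170:260,230:350],None,fx=4,fy=4,interpolation=cv2.INTER_CUBIC)
b=cv2.resize(s['img'][170:350,215:335],(240,360),interpolation=cv2.INTER_CUBIC)
save('push1',np.hstack([a,b]))
```

```text
tool lid mm [[  -0.9 -130.6]] z 0.0789 yaw x 10.84 F [ 0.6 -6.8  1.6] gap 0.051254027654266746
```

View pics/push1.png

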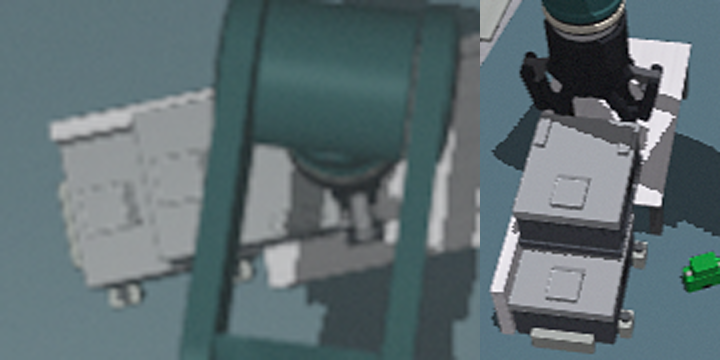

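The box is square and partly on the lid, with its leading top edge at (133,122)–(167,262) in the crop.

Run:
```python
from m import *
c=cam('top'); g=lambda q:(np.array(q,float)+.5)/4-.5+[230,170]
print((tl(onz(c,g([(133,122),(167,262)]),.127))*1e3).round(1))
```

```text
[[ 43.4   3. ]
 [-51.   -1. ]]
```

{"name": "carry_out", "arguments": {"moves": "0 -0.03 0 0;0 -0.06 0 0;0 -0.09 0 0;0 -0.12 0 0;0 -0.15 0 0;0 -0.165 0 0;0 -0.18 0 0;0 -0.18 0 0"}}

```text
time: 18.42
ee_pos: [0.6083, 0.0161, 0.0783]
orientation: [[0.982, 0.188, -0.0], [0.188, -0.982, 0.001], [0.0, -0.001, -1.0]]
wrist_force: [1.7, -2.0, 0.2]
finger_gap: 0.0516
```

{"name": "carry_out", "arguments": {"moves": "0 -0.007 0 0;0 -0.014 0 0;0 -0.021 0 0;0 -0.028 0 0;0 -0.033 0 0;0 -0.038 0 0;0 -0.038 0 0"}}

```text
time: 19.3
ee_pos: [0.6064, 0.025, 0.0782]
orientation: [[0.982, 0.188, -0.0], [0.188, -0.982, 0.0], [-0.0, -0.0, -1.0]]
wrist_force: [0.6, -2.6, 1.4]
finger_gap: 0.0511
```

{"name": "carry_out", "arguments": {"moves": "0 -0.005 0 0;0 -0.01 0 0;0 -0.01 0 0"}}

```text
time: 19.68
ee_pos: [0.6056, 0.0283, 0.0779]
orientation: [[0.982, 0.189, -0.001], [0.189, -0.982, 0.001], [-0.001, -0.002, -1.0]]
wrist_force: [-0.3, -0.5, -0.2]
finger_gap: 0.0512
```

Run:
```python
from m import *
st()
s=cam('side');save('drop',s['img'][220:350,205:335],4.5)
# predicted corners of lid top outline if seated (z .120) / unseated (.127)
for z in(.12,.127):
    P=[list(lc+x*ex+y*ey)+[z] for x,y in((.05,.06),(.05,-.06),(-.05,-.06),(-.05,.06))]
    print(z,((proj(s,P)-[205,220])*4.5).round(0).tolist())
```

```text
tool lid mm [[ -1.  -72.1]] z 0.0779 yaw x 10.88 F [-0.3 -0.5 -0.2] gap 0.05118601001870505
0.12 [[85.0, 372.0], [154.0, 136.0], [385.0, 160.0], [333.0, 401.0]]
0.127 [[83.0, 363.0], [153.0, 126.0], [384.0, 150.0], [332.0, 391.0]]
```

View pics/drop.png

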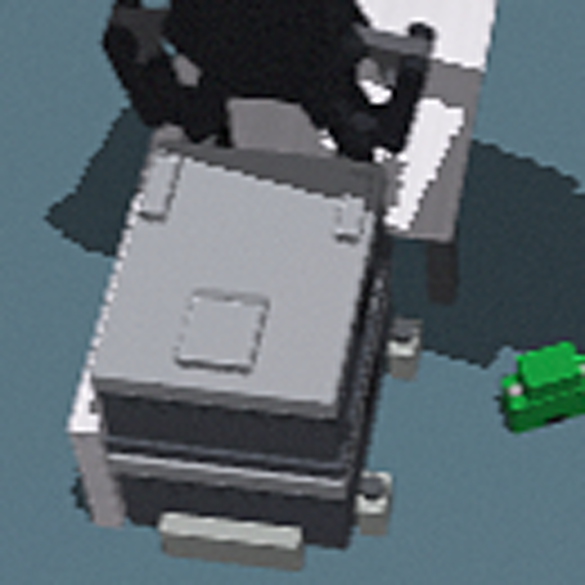

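The box looks seated: the front corners at (92,380) and (335,412) are at or below the seated prediction, and the push force has gone. I'll retreat and check it unobstructed.

{"name": "carry_out", "arguments": {"moves": "0 0.06 0 0;0 0.12 0 0;0 0.12 -0.2 0;0 0.12 -0.4 0;0 0.12 -0.6 0;0 0.6 -0.6 0;0 1 -0.6 0;0 1 -0.6 0;0 1 -0.6 0;0 1 -0.6 0"}}

```text
time: 20.98
ee_pos: [0.6525, -0.2226, 0.2271]
orientation: [[0.983, 0.183, -0.001], [0.183, -0.983, -0.0], [-0.001, -0.0, -1.0]]
wrist_force: [0.6, 1.3, 0.0]
finger_gap: 0.051
```

Run:
```python
from m import *
st()
c=cam('top');s=cam('side')
a=cv2.resize(c['img'][175:255,235:305],None,fx=6,fy=6,interpolation=cv2.INTER_CUBIC)
b=cv2.resize(s['img'][240:350,215:295],None,fx=4.36,fy=4.36,interpolation=cv2.INTER_CUBIC)[:480]
if len(b)<480: b=np.pad(b,((0,480-len(b)),(0,0),(0,0)))
save('fin',np.hstack([a,b])); save('fullt',c['img']); save('fulls',s['img'])
# bystander shift check: image difference vs start in their regions
for n,im,rs in(('top',c['img'],dict(small=(155,205,210,255),cont=(183,275,222,318))),('side',s['img'],dict(small=(185,400,250,470),cont=(308,400,365,460),drv=(355,130,450,170)))):
    o=cv2.cvtColor(cv2.imread('pics/%s0.png'%n),cv2.COLOR_BGR2GRAY); g=cv2.cvtColor(im,cv2.COLOR_RGB2GRAY)
    for k,(x0,y0,x1,y1) in rs.items(): print(n,k,np.array(cv2.phaseCorrelate(o[y0:y1,x0:x1].astype(float),g[y0:y1,x0:x1].astype(float))[0]).round(2))
```

```text
tool lid mm [[  -2.8 -327.3]] z 0.2271 yaw x 10.54 F [0.6 1.3 0. ] gap 0.05104957314991085
top small [-0.02 -0.06]
top cont [-0.05  0.48]
side small [0.05 0.01]
side cont [ 0.05 -0.02]
side drv [0.2  0.02]
```

View pics/fin.png

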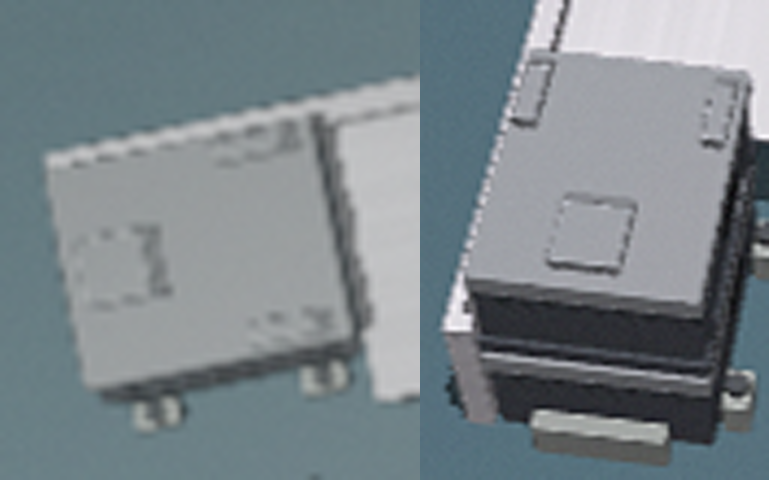

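Run:
```python
from m import *
c=cam('top');s=cam('side')
t=(np.array([(47,158),(308,113),(355,345),(90,388)])+.5)/6-.5+[235,175]
q=(np.array([(47,280),(124,50),(330,75),(283,310)])+.5)/4.36-.5+[215,240]
X=[]
for a,b in zip(t,q):
    o1,d1=ray(c,a);o2,d2=ray(s,b); A=np.c_[d1[0],-d2[0]]; k=np.linalg.lstsq(A,o2-o1,rcond=None)[0]; X.append((o1+k[0]*d1[0]+o2+k[1]*d2[0])/2)
X=np.array(X); print(np.c_[tl(X)*1e3,X[:,2]*1e3].round(1)); print('centre',(tl(X).mean(0)*1e3).round(1),X[:,2].mean())
P=onz(c,t,.12); fr(P,'top z.12'); print(tl(P.mean(0))*1e3)
```

```text
[[ 52.1  57.4 112.3]
 [ 46.3 -59.7 118.7]
 [-51.9 -58.9 117.7]
 [-49.3  58.6 112.3]]
centre [-0.7 -0.6] 0.11523369874404552
top z.12 c [0.5929 0.0982 0.12  ] sides [0.1163, 0.104, 0.117, 0.103] angs [-81.1, -169.0, 98.5, 10.6]
[[-0.10991772 -0.96465659]]
```

Run:
```python
from m import *
s=cam('side'); m=(s['img'].min(2)>150).astype(np.uint8)[165:225,385:445]; m=np.argwhere(m)
print('block px',(m.mean(0)[::-1]+[385,165]),len(m)); print(onz(s,[m.mean(0)[::-1]+[385,165]],.03))
print(manip.job_done())
```

```text
block px [415.13402062 190.58762887] 97
[[ 0.37508143 -0.30386513  0.03      ]]
the job is handed in; nothing more can be done
None
```

The terminal block is in the tray and the upper box looks seated over the lugs. I handed the job in at about 21 s on the robot's clock; no verdict was reported.

**What I did:**
- **Block:** I gripped the white block on the lower lid and set it upright in the black tray.
- **Squaring:** I pushed the upper box against the guide rail with the open fingers. That took out its 17° turn.
- **Sliding:** I pushed it along the rail from behind with two fingers, never lifting it, until the push force fell away as it dropped over the lugs. I then drew the arm well clear.

**Last checks:**
- **Box position:** the top view puts the centre about 1 mm from the lid centre. The edge angles put it square to about 1°, though single edges were up to 2.5° off.
- **Box height:** the corners from both views averaged 115 mm, where seated is 120 mm and unseated is 127 mm.
- **Block:** it measured at (0.375, -0.304), close to the tray centre.
- **Bystanders:** the small box, contactor and screwdriver showed no shift above half a pixel.

**One disagreement:** the front corners came out about 6 mm lower than the rear (112 against 118 mm). I put this down to hand-picked corner pixels, since the box can't sit below its seated height. I did not measure levelness any more closely than that.

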